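Open the studio's bench filter box

ROBOT

A 7-joint arm with a two-finger parallel gripper is mounted at the origin on the work surface. World frame = base frame: x ahead of the robot, y to its left, z up, the work surface at z = 0. Lengths are in mm, angles in rad, forces in N, time in s.
With the tool pointing down it reaches from about 425 to 1025 mm from the base axis. Payload 9.4 kg.
Tool frame: the origin (TCP) lies at the very end of the fingers, on their centre line; the grasp point (between the pads) lies 19 mm behind it (grip_point_offset is the distance from the TCP to the grasp point, in mm); z points along the fingers, y is the line along which they close (so a half turn about z gives the same grasp; the last joint's range is limited). The gripper opens to 93 mm and grips with 3 to 60 N. Pads are 15 mm wide; open, the fingers measure 128 mm over their backs; the gripper's body (75 mm by 188 mm) begins 65 mm behind the grasp point.
Start: joints at [-1.371, 0.599, -0.003, 1.599, 0.002, 0.943, -0.08], TCP at [198.132, 697.401, 218.618] pointing down, gripper open.
Joint ranges: [-2.57, 2.57], [-0.35, 1.97], [-1.29, 1.29], [0.11, 2.56], [-1.05, 4.19], [0.11, 1.86], [-2.63, 2.63]. Speed limits (rad/s): [2.22, 2.22, 3.01, 3.01, 3.14, 3.14, 3.14].

INTERFACE

Orientations are given as a 3x3 rotation matrix whose columns are the frame's x, y, z axes.
In Python, from cell import * gives the robot as it stands.
- The arm moves only by the shell command python3 -m crank 'ROWS' [FORCE]. ROWS is JSON, a list of rows, each a list of 3 entries, a list of its own where there are three numbers: the shift along the tool's x, y, z in mm, then the turn, a rotation vector about the tool's x, y, z in rad, then the gripper's target within -1 to 1 (fully open at 1, half-way at 0, shut at -1). In form: [[[tx, ty, tz], [ax, ay, az], jaw], ...]. A call has 1 to 12 rows; each row shifts and turns the commanded pose from where the row before left it, along the tool's axes as they then stand; what a row does not reach is not made up. A row lasts 1/8 s, in which the tool goes at most 62.5 mm and 10.7 degrees, less where a joint would pass 70% of its speed; a pose out of reach is approached as far as the arm can. A call is refused whole if a number of a shift passes 62.5 or a number of a turn 0.188, either way. A call with a gripper value outside its range is refused whole. The fingers move at their own pace and stop on an object; FORCE is the grip in N (left out, the last holds). Time passes only in rows, so rows that do not move let the fingers close. It gives the time, the measured TCP pose, the force, the opening and the grip force at its end, in the units of the state.
- read_state(): the state, without advancing time (a new reading comes with each control period).
- snapshot(name): name is "scene" or "top" or "wrist"; returns (picture, depth): 400x640x3 uint8, red, green, blue; 400x640 float32, mm along the optical axis (not along the pixel's ray), 0 where there is no reading.
- camera_model(name): a dict with "vertical_fov" (degrees; the focal length in pixels is half the picture's height over the tangent of half this angle, whatever the lens; pixels are square), "cx", "cy" (the principal point, pixels), "extrinsics" (4x4, takes a point from world to camera coordinates). Camera axes: x right, y down, z forward; pixel columns grow to the right and rows downward; lengths in mm; the calibration is good to about 2 mm. A picture is of the moment at which its call begins: read the wrist's pose just before it. camera_model takes no time and is no camera call; for the wrist camera it gives the pose at the moment of the call.
- hand_in(): hands the job in; it is judged then, once.
Trained networks look in the newest picture that a camera, given by its name, has taken for a name from the list of things; names that differ only in an ending like _2 or _b are one class to them, and where a whole thing is asked for, a point or a joint stands for the part that bears it (a point fixed in the world has none). Each returns a list of dicts, best first, with "p" (0 to 1); they miss things now and then, are a little off and sometimes report something else, mostly with a low value. They report only what shows in the picture. A call takes as long as a camera call.
- outline_of(label, camera): "mask" (400x640 bool, what is visible of it).
- tip_of(label, camera): "position" ([x, y, z] in mm, in world coordinates, good to about 4 mm: a listed point, or the origin of a listed thing).
The state is a dict: "t": time; "q": joint angles; "qd": joint speeds; "joint_torque": joint torques, N m; "tool_pos": TCP position; "tool_rot": TCP orientation; "ft_force": force on the tool from outside, world axes, zero at the start; "moment": the same for the moment, N m; "finger_gap": finger opening in mm; "grip_force": force on a finger pad.
Only numpy, scipy, OpenCV 4.12 (cv2) and the standard library are available. Lean on these libraries where they do the work, as an engineer would, in place of code of your own. Each camera call takes 0.05 s, during which the arm holds its last target. There are 200 camera calls.

TASK

Open the bench filter box so that its filter can be changed: with the fingertips press the snap tab on the deck all the way in, then push the released cover by its rib along the runners, off its seat, until the pleated filter is completely uncovered. Leave the cover lying flat on the runners inside the box; do not lift it, and leave the tub, the brayer and the stamp where they are.

Things in the scene. Friction and masses are not known exactly. Their poses are not given: they have to be found in the camera images.
- filter_box: Grey bench filter box, 300 x 138 x 72 mm high, fixed to the table, an open-topped channel along it. Origin: centre of its underside, on the table. +x: the way the cover slides off. Heights are above the table. Two steel runners (tops 55 mm) carry the cover from x -140 to +140 mm between side walls 114 mm apart (tops 68 mm). Deck between the runners, x > -33 mm: 50 mm high.
- seat (a point): Middle of the cover's seat: box x = -83 mm, y = 0, 55 mm high. The pleated white filter lies below it (box x -131 to -36 mm, tops 49 mm high). Over the seat, lips (68 to 72 mm high, 98 mm apart) reach over the cover's side edges: it can slide, not rise. End wall behind at box x -140 to -150 mm, 64 mm high.
- stop (a point): Middle of the inner face of the stop at the other end of the channel: box x = +140 mm, y = 0, 60 mm high (stop's top 68 mm). The cover meets it when centred at box x = +85 mm. A hose spigot, 32 mm across, sticks out 22 mm beyond this end, low down.
- cover: Loose aluminium plate with three black slots, 110 x 110 x 10 mm, about 0.16 kg. Origin: centre of its underside; axes as the box's. Starts on its seat, 2 mm from end wall and tab. On top an upright push rib, 60 mm across (y), its faces at x = -15 and -5 mm, its top 30 mm above the origin; 40 mm of flat top behind it. Slides with 1 to 3 N once the tab is in. Filter uncovered when centred beyond box x = +22 mm.
- tab (a joint): How far the snap tab is pressed down, m: 0 to 0.002 at the start, 0.014 fully in. A black block, flat top 40 x 40 mm, that slides straight down into the deck; it takes about 5 N and stays where it is pushed (no spring back). Out, it blocks the cover's front edge; fully in, its top is 4 mm below the cover's underside. It must be in by more than 11 mm.
- tab_top (a point): Centre of the tab's top face; in the box at x = -6 mm, y = 0, 65 mm high when the tab is out (level with the cover plate's top), 51 mm when fully in. The front edge of the seated cover is 22 mm from it towards -x.
- tub: Bystander: white lidded tub, 80 mm across, 85 mm high, beside the box; origin at the centre of its underside.
- brayer: Bystander: ink roller lying on the table, roller 34 x 90 mm along y, wooden handle to -x, 160 mm long in all, 35 mm high; origin under the middle of the roller.
- stamp: Bystander: wooden printing block with a small grip, 75 x 55 x 44 mm high; origin at the centre of its underside.

How it is judged:
By the outcome, as a careful person would: the job done as asked, in the order asked, and still so for the second after the job is handed in, with the robot touching nothing.
It also fails if it takes over 40 s, if anything falls off the work surface, if the arm or the gripper's body presses on something with over 40 N, if the wrist force passes 120 N, or if a joint passes its speed limit or range.

## Working session

There is one attempt and no reset: what is moved stays moved. The work goes in short steps, Python scripts to look and compute and a shell command to move; the robot and the scene stay as the last step left them, time stands still between calls to the robot, and variables do not carry over. Pictures are saved under pics/ and viewed, at most 10 in all, crops included, and the job is handed in when it is done.

```bash
mkdir -p pics
python3 - <<'E'
from cell import *
import cv2,numpy as np
s=read_state();print(s['t'],s['tool_pos'],np.round(s['tool_rot'],3).tolist(),s['ft_force'],s['finger_gap'])
for c in ['scene','top']:
    p,d=snapshot(c);cv2.imwrite(f'pics/{c}1.png',p[:,:,::-1]);np.save(f'{c}_d.npy',d)
    for l in ['filter_box','seat','stop','cover','tab_top','tub','brayer','stamp']:
        r=tip_of(l,c);print(c,l,[(np.round(x['position'],1).tolist(),round(x['p'],2)) for x in r[:2]])
E
```

```text
0.0 [198.02745001 696.94499023 217.80227174] [[-0.962, 0.273, -0.0], [0.273, 0.962, -0.001], [-0.0, -0.001, -1.0]] [0.28799251 0.27271392 0.85328944] 93.10368272445427
scene filter_box [([580.4, 14.5, -1.2], 0.82)]
scene seat []
scene stop [([607.1, 149.3, 56.8], 0.74)]
scene cover [([559.0, -70.1, 52.9], 0.62)]
scene tab_top [([576.1, 1.0, 62.2], 0.94)]
scene tub [([737.1, 68.6, 1.3], 0.75)]
scene brayer [([569.6, -216.5, -3.4], 0.92)]
scene stamp [([685.7, -72.6, -0.1], 0.81)]
top filter_box [([577.0, 9.5, -3.9], 0.71)]
top seat []
top stop [([608.3, 148.1, 58.1], 0.94)]
top cover []
top tab_top [([571.9, 3.8, 62.8], 0.66)]
top tub [([735.3, 73.1, 0.8], 0.9)]
top brayer [([567.9, -215.1, -2.1], 0.92)]
top stamp [([690.2, -72.1, -0.7], 0.88)]
```

View pics/top1.png

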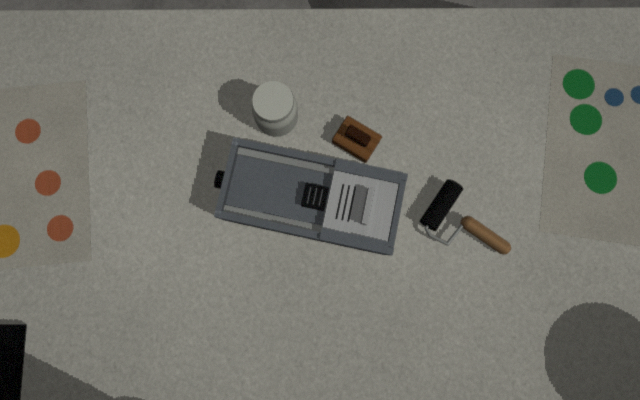

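View pics/scene1.png

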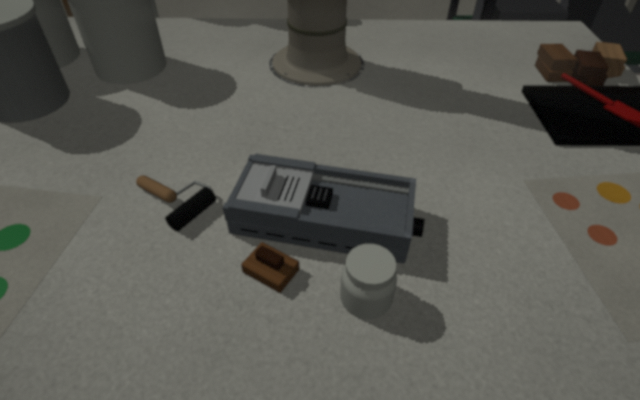

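The top picture shows the box with corners (235,141), (406,173), (391,253) and (218,216). The cover with its rib is at (362,205), the black tab at (315,196) and the spigot at (219,179). The scene view agrees. Next I'll refine the box pose from depth.

```bash
cat > h.py <<'E'
import numpy as np,cv2
from cell import *
def cloud(c,d,m=None):
    m=m or camera_model(c);f=200/np.tan(np.radians(m['vertical_fov']/2))
    v,u=np.mgrid[:400,:640]
    P=np.stack([(u-m['cx'])/f*d,(v-m['cy'])/f*d,d,np.ones_like(d)],-1)
    return (P@np.linalg.inv(m['extrinsics']).T)[...,:3]
E
python3 - <<'E'
from h import *
print({k:v for k,v in camera_model('top').items() if k!='extrinsics'})
for c in ['top','scene']:
    d=np.load(c+'_d.npy');P=cloud(c,d)
    R=(d>0)&(np.hypot(P[...,0]-577,P[...,1]-12)<185)&(P[...,2]>40)&(P[...,2]<95)
    n,l,st,ce=cv2.connectedComponentsWithStats(R.astype(np.uint8))
    k=1+np.argmax(st[1:,4]);Q=P[l==k]
    r=cv2.minAreaRect(Q[:,:2].astype(np.float32));print(c,r,len(Q))
    a=np.radians(r[2]); a=a if r[1][0]>r[1][1] else a+np.pi/2
    a=a if np.sin(a)>0 else a+np.pi
    ex=np.array([np.cos(a),np.sin(a)]);ey=np.array([-ex[1],ex[0]])
    b=(Q[:,:2]-np.array(r[0]))
    bx,by=b@ex,b@ey;print(np.degrees(a))
    for x in range(-150,150,10):
        s=(abs(bx-x-5)<5)&(abs(by)<18)
        if s.any():print(x+5,s.sum(),np.round(np.percentile(Q[s,2],[10,50,90]),1))
E
```

```text
{'vertical_fov': 50.28165139828588, 'cx': 308.39301859567774, 'cy': 198.74193252079723}
top ((578.1011352539062, 9.008468627929688), (300.3072509765625, 138.70928955078125), 77.7155532836914) 14992
77.7155532836914
-145 140 [62.4 64.6 66. ]
-135 117 [63.6 66.  67.5]
-125 131 [64.2 65.8 67.2]
-115 131 [64.1 66.  67.3]
-105 128 [64.2 65.9 67.3]
-95 110 [84.4 85.7 87.3]
-85 155 [64.9 66.5 84.7]
-75 130 [64.4 65.8 67.6]
-65 130 [64.3 66.1 67.5]
-55 129 [64.2 66.  67.5]
-45 128 [64.8 66.1 67.5]
-35 129 [64.4 66.  67.4]
-25 129 [51.  64.2 66.4]
-15 127 [63.4 64.9 66.2]
-5 126 [62.9 64.3 65.6]
5 126 [63.2 64.5 66. ]
15 117 [49.8 52.1 65. ]
25 124 [48.9 50.8 52.2]
35 123 [49.5 50.9 52.5]
45 123 [48.9 50.7 52.6]
55 123 [49.  50.9 52.2]
65 119 [49.2 50.7 52.2]
75 122 [49.3 51.1 52.6]
85 120 [49.1 50.8 52.2]
95 121 [49.1 50.9 52.5]
105 118 [49.2 50.7 52.5]
115 124 [49.6 51.  52.3]
125 122 [49.1 50.6 52. ]
135 144 [49.  51.  57.7]
145 147 [60.9 68.5 70.1]
scene ((625.4274291992188, -2.3507080078125), (301.3983154296875, 241.7617645263672), 77.26858520507812) 14175
77.26858520507812
-145 69 [64.1 65.9 69.6]
-135 71 [65.9 72.4 74. ]
-125 76 [65.6 72.3 74. ]
-115 80 [65.8 72.3 74.2]
-105 80 [65.6 72.6 73.9]
-95 89 [65.8 72.2 74.5]
-85 84 [65.8 72.6 74. ]
-75 83 [66.  72.  73.8]
-65 82 [65.7 72.2 73.8]
-55 85 [65.6 72.5 74. ]
-45 84 [66.  72.4 73.9]
-35 85 [65.7 72.4 73.8]
-25 86 [50.8 67.4 72.4]
-15 56 [50.7 67.7 70. ]
-5 56 [50.7 67.8 69.7]
5 55 [50.6 68.1 70. ]
15 55 [50.1 67.8 69.5]
25 55 [50.5 68.  69.6]
35 63 [50.4 67.8 69.7]
45 59 [50.8 67.4 69.7]
55 62 [50.9 67.6 69.2]
65 65 [50.2 67.7 69.4]
75 65 [50.3 67.7 69.7]
85 64 [49.9 67.6 70.1]
95 65 [50.5 67.  69.4]
105 75 [50.3 64.6 69.4]
115 70 [50.3 67.2 69.5]
125 76 [49.7 67.3 69.2]
135 77 [49.2 65.1 69.6]
145 135 [57.8 68.5 69.9]
```

```bash
cat >> h.py <<'E'
from scipy.spatial.transform import Rotation as Ro
A=np.radians(77.7);C=np.array([578.1,9.0]);EX=np.array([np.cos(A),np.sin(A)]);EY=np.array([-EX[1],EX[0]])
def W(x,y,z): return np.r_[C+x*EX+y*EY,z]
def where():
    s=read_state();p=np.array(s['tool_pos']);R=np.array(s['tool_rot']);b=p[:2]-C
    print('t',round(s['t'],2),'box',np.round([b@EX,b@EY,p[2]],1),'yaw y rel box',round(np.degrees(np.arctan2(R[1,1],R[0,1])-A),2),'tilt',np.round(R[:2,2],3),'F',np.round(s['ft_force'],1),'gap',round(s['finger_gap'],1));return p,R
def togo(x,y,z,n=1,turn=0,nt=1):
    p,R=where();D=(W(x,y,z)-p)/n
    for i in range(n):
        t=turn/nt if i<nt else 0
        print(np.round(R.T@D,1).tolist(),round(t,4)); R=R@Ro.from_rotvec([0,0,t]).as_matrix()
E
python3 -c "
from h import *
togo(-4,0,130,14,1.509,9)"
```

```text
t 0.9 box [591.7 517.9 218.6] yaw y rel box -3.56 tilt [ 0. -0.] F [ 0.4 -0.1 -0.2] gap 93.1
[-39.6, -40.2, 6.3] 0.1677
[-45.7, -33.0, 6.3] 0.1677
[-50.6, -24.9, 6.3] 0.1677
[-54.0, -16.1, 6.3] 0.1677
[-56.0, -6.9, 6.3] 0.1677
[-56.3, 2.6, 6.3] 0.1677
[-55.1, 11.9, 6.3] 0.1677
[-52.3, 20.9, 6.3] 0.1677
[-48.1, 29.4, 6.3] 0.1677
[-42.5, 37.0, 6.3] 0
[-42.5, 37.0, 6.3] 0
[-42.5, 37.0, 6.3] 0
[-42.5, 37.0, 6.3] 0
[-42.5, 37.0, 6.3] 0
```

```bash
python3 -m crank '[[[-40,-40,6],[0,0,0.168],-1],[[-46,-33,6],[0,0,0.168],-1],[[-51,-25,6],[0,0,0.168],-1],[[-54,-16,6],[0,0,0.168],-1],[[-56,-7,6],[0,0,0.168],-1],[[-56,3,6],[0,0,0.168],-1],[[-55,12,6],[0,0,0.168],-1],[[-52,21,6],[0,0,0.168],-1],[[-48,29,6],[0,0,0.168],-1],[[-42,37,6],[0,0,0],-1],[[-42,37,6],[0,0,0],-1],[[0,0,0],[0,0,0],-1]]' 20 | tail -c 400
python3 -c "
from h import *
togo(-4,0,130,3)"
```

```text
t: 2.4
tool_pos: [498.3, 150.1, 152.8]
tool_rot: [[0.224, 0.975, 0.001], [0.975, -0.224, -0.001], [-0.001, 0.002, -1.0]]
ft_force: [-0.9, 1.5, 0.5]
finger_gap: 0.3
grip_force: 0.0
t 2.4 box [120.8 108.  152.8] yaw y rel box -90.63 tilt [ 0.001 -0.001] F [-0.9  1.5  0.5] gap 0.3
[-41.2, 36.5, 7.7] 0.0
[-41.2, 36.5, 7.7] 0
[-41.2, 36.5, 7.7] 0
```

```bash
python3 -m crank '[[[-41,36,8],[0,0,-0.011],-1],[[-41,36,8],[0,0,0],-1],[[-41,36,8],[0,0,0],-1],[[0,0,0],[0,0,0],-1],[[0,0,0],[0,0,0],-1]]' >/dev/null
python3 - <<'E'
from h import *
p,R=where();m=camera_model('wrist');pic,d=snapshot('wrist');cv2.imwrite('pics/w1.png',pic[:,:,::-1])
r=tip_of('tab_top','wrist');r+=tip_of('cover','wrist')+tip_of('seat','wrist')
for x in r:
    q=np.array(x['position']);b=q[:2]-C;print(np.round([b@EX,b@EY,q[2]],1),x['p'])
P=cloud('wrist',d,m);B=P[...,:2]-C;bx,by=B@EX,B@EY
for k in range(0,400,80):
  for u in range(0,640,80): print(np.round([bx[k,u],by[k,u],P[k,u,2]]).astype(int).tolist(),end=' ')
  print()
E
```

```text
t 3.02 box [  3.6   3.2 128.5] yaw y rel box -89.51 tilt [-0.001  0.001] F [ 0.   0.8 -0.7] gap 0.3
[-8.7  1.6 62.8] 0.8
[-80.5   0.8  55.6] 0.89
[153, 252, 0] [153, 189, 2] [153, 128, 2] [142, 56, 55] [143, 6, 52] [144, -45, 51] [155, -116, 2] [155, -177, 3] 
[94, 267, 1] [95, 201, 2] [95, 136, 1] [94, 57, 63] [95, 5, 50] [95, -47, 57] [96, -101, 55] [95, -134, 87] 
[28, 285, 1] [29, 215, 1] [29, 145, 2] [43, 59, 70] [40, 5, 51] [42, -52, 57] [31, -134, 2] [32, -204, 2] 
[-47, 304, 3] [-48, 230, 1] [-47, 155, 2] [-15, 62, 71] [13, 4, 130] [-20, -56, 57] [-31, -130, 31] [-44, -219, 2] 
[36, 79, 228] [37, 60, 228] [37, 42, 228] [42, 21, 235] [37, 4, 228] [42, -13, 234] [38, -33, 228] [38, -52, 228]
```

View pics/w1.png

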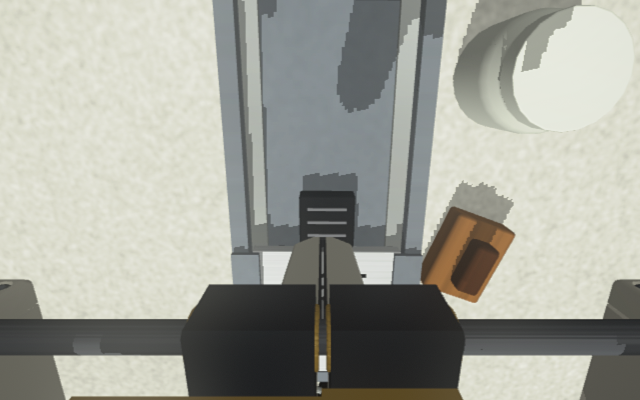

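```bash
python3 -m crank '[[[-8.5,2.5,0],[0,0,0],-1],[[0,0,30],[0,0,0],-1],[[0,0,26],[0,0,0],-1],[[0,0,0],[0,0,0],-1],[[0,0,0],[0,0,0],-1]]' >/dev/null; python3 -c "
from h import *
where()"
```

```text
t 3.85 box [-6.3 -0.5 73.4] yaw y rel box -89.57 tilt [ 0.001 -0.   ] F [-0.3 -0.  -0. ] gap 0.3
```

```bash
python3 -m crank '[[[1.5,0,5],[0,0,0],-1],[[0,0,4],[0,0,0],-1],[[0,0,4],[0,0,0],-1],[[0,0,3],[0,0,0],-1],[[0,0,3],[0,0,0],-1],[[0,0,0],[0,0,0],-1]]' >/dev/null; python3 -c "
from h import *
where()"
```

```text
t 4.6 box [-4.7 -0.1 53.3] yaw y rel box -89.56 tilt [-0. -0.] F [0.8 0.6 1.7] gap 0.6
```

```bash
python3 -m crank '[[[0,0,1.5],[0,0,0],-1],[[0,0,1],[0,0,0],-1],[[0,0,0],[0,0,0],-1]]' | grep -E 'pos|force'; python3 -m crank '[[[0,0,1],[0,0,0],-1],[[0,0,0],[0,0,0],-1]]' | grep -E 'pos|force'
```

```text
tool_pos: [577.1, 4.4, 51.3]
ft_force: [-0.5, 1.5, 6.7]
grip_force: 3.2
tool_pos: [577.2, 4.4, 51.2]
ft_force: [-2.8, 0.8, 17.6]
grip_force: 8.9
```

```bash
python3 -m crank '[[[0,0,-25],[0,0,0],-1],[[0,0,-40],[0,0,0],-1],[[-55,0,0],[0,0,0],-1],[[-55,0,0],[0,0,0],-1],[[0,0,0],[0,0,0],-1],[[0,0,0],[0,0,0],-1]]' >/dev/null
python3 - <<'E'
from h import *
p,R=where();m=camera_model('wrist');pic,d=snapshot('wrist');cv2.imwrite('pics/w2.png',pic[:,:,::-1])
P=cloud('wrist',d,m);B=P[...,:2]-C;bx,by=B@EX,B@EY
for x in range(-110,30,5):
    s=(d>0)&(abs(bx-x)<2.5)&(abs(by)<14)&(P[...,2]<92)
    if s.any():print(x,s.sum(),np.round(np.percentile(P[s,2],[10,50,90]),1))
E
```

```text
t 5.97 box [-114.7   -0.6  114.8] yaw y rel box -89.61 tilt [-0.001  0.   ] F [ 0.   0.4 -0.9] gap 0.3
-110 296 [65.9 66.7 67.5]
-105 293 [65.9 66.6 67.4]
-100 94 [65.8 66.8 67.7]
-95 132 [85.8 86.6 87.4]
-90 366 [85.9 86.6 87.4]
-85 734 [66.5 79.5 86.9]
-80 338 [65.8 66.6 67.4]
-75 325 [65.8 66.6 67.5]
-70 343 [65.7 66.6 67.4]
-65 353 [66.1 66.9 67.8]
-60 358 [65.8 66.7 67.5]
-55 358 [66.  66.9 67.8]
-50 359 [65.7 66.6 67.4]
-45 398 [65.9 66.8 67.7]
-40 365 [65.7 66.6 67.4]
-35 422 [65.8 66.6 67.4]
-30 376 [65.7 66.5 67.3]
-25 373 [51.1 65.9 67.1]
-20 389 [51.4 52.4 53.3]
-15 368 [51.7 52.5 53.5]
-10 391 [51.7 52.5 53.5]
-5 410 [51.6 52.6 53.6]
0 403 [51.6 52.6 53.5]
5 414 [51.6 52.6 53.5]
10 411 [51.6 52.5 53.4]
15 400 [51.4 52.3 53.2]
20 390 [50.6 51.5 52.4]
```

View pics/w2.png

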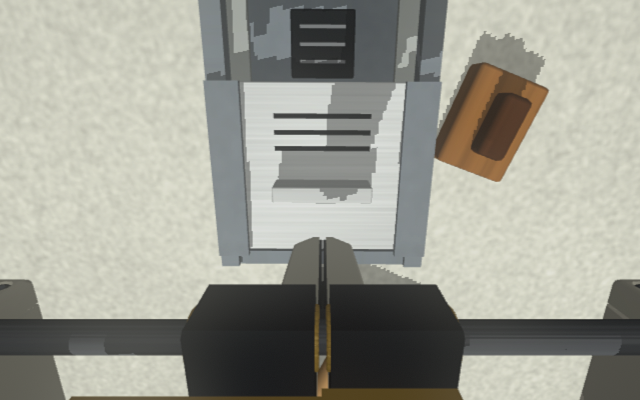

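The wrist view shows the tab at (323,45), sunk almost level with the deck (1 mm above it, so fully in). The rib at (322,190) is ahead of the fingertips. Next I go down behind the rib and push.

```bash
python3 -m crank '[[[0,0,25],[0,0,0],-1],[[0,0,18],[0,0,0],-1],[[0,0,0],[0,0,0],-1],[[0,0,0],[0,0,0],-1],[[5,0,0],[0,0,0],-1],[[6,0,0],[0,0,0],-1],[[6,0,0],[0,0,0],-1],[[8,0,0],[0,0,0],-1],[[0,0,0],[0,0,0],-1]]' >/dev/null; python3 -c "
from h import *
where()"
```

```text
t 7.15 box [-88.5  -0.7  72.1] yaw y rel box -89.48 tilt [0. 0.] F [-0.1 -0.4  0.4] gap 0.4
```

```bash
python3 -m crank '[[[7,0,0],[0,0,0],-1],[[9,0,0],[0,0,0],-1],[[9,0,0],[0,0,0],-1],[[9,0,0],[0,0,0],-1],[[9,0,0],[0,0,0],-1],[[9,0,0],[0,0,0],-1],[[6,0,0],[0,0,0],-1]]' |grep -E 'force'
python3 - <<'E'
from h import *
where();snapshot('top')
for x in tip_of('cover','top'):
    q=np.array(x['position']);b=q[:2]-C;print(np.round([b@EX,b@EY,q[2]],1),x['p'])
E
```

```text
ft_force: [-0.8, -0.8, 0.9]
grip_force: 0.6
t 8.03 box [-30.8  -0.3  72.1] yaw y rel box -89.53 tilt [0. 0.] F [-0.8 -0.8  0.9] gap 0.7
```

```bash
python3 -m crank '[[[7,0,0],[0,0,0],-1],[[9,0,0],[0,0,0],-1],[[9,0,0],[0,0,0],-1],[[9,0,0],[0,0,0],-1],[[9,0,0],[0,0,0],-1],[[9,0,0],[0,0,0],-1],[[5,0,0],[0,0,0],-1],[[2,0,0],[0,0,0],-1],[[0,0,0],[0,0,0],-1]]' |grep -E 'force'; python3 -m crank '[[[-8,0,0],[0,0,0],-1],[[0,0,-30],[0,0,0],-1],[[0,0,-60],[0,0,0],-1],[[-30,40,-60],[0,0,0],-1],[[-60,0,0],[0,0,0],-1],[[-60,0,0],[0,0,0],-1],[[-60,0,0],[0,0,0],-1],[[-60,0,0],[0,0,0],-1],[[0,0,0],[0,0,0],-1],[[0,0,0],[0,0,0],-1]]' >/dev/null
python3 - <<'E'
from h import *
where();pic,d=snapshot('top');cv2.imwrite('pics/top2.png',pic[:,:,::-1])
P=cloud('top',d);B=P[...,:2]-C;bx,by=B@EX,B@EY
for x in range(-150,150,10):
    s=(d>0)&(abs(bx-x-5)<5)&(abs(by)<18)
    if s.any():print(x+5,np.round(np.percentile(P[s,2],[10,50,90]),1))
for y in (-45,-25,25,45):
    s=(d>0)&(abs(bx-80)<15)&(abs(by-y)<4);print(y,np.median(P[s,2]) if s.any() else None)
E
```

```text
ft_force: [0.2, -0.1, -0.1]
grip_force: 0.0
t 10.5 box [-244.7  -33.6  210. ] yaw y rel box -89.63 tilt [-0.     0.001] F [ 0.   0.5 -0.1] gap 0.7
-145 [49.3 64.5 65.9]
-135 [38.2 39.9 54.4]
-125 [38.9 41.9 50.5]
-115 [39.2 42.4 51.3]
-105 [39.1 47.2 50.5]
-95 [39.4 45.9 50.8]
-85 [38.6 44.2 50.6]
-75 [39.1 43.4 50.3]
-65 [38.6 40.9 50.5]
-55 [38.8 40.7 50.3]
-45 [38.7 41.  50.2]
-35 [38.7 49.2 51.4]
-25 [49.8 51.5 53.1]
-15 [50.3 51.8 53.3]
-5 [51.  53.6 66.6]
5 [64.2 65.7 67.1]
15 [64.4 65.7 67.2]
25 [64.4 66.1 67.5]
35 [65.1 71.1 86.8]
45 [64.9 85.  86.9]
55 [64.2 65.9 67.4]
65 [64.4 65.7 67.3]
75 [64.3 65.9 67.5]
85 [64.6 66.  67.6]
95 [64.2 65.8 67.5]
105 [50.3 65.1 66.8]
115 [49.4 50.8 52.3]
125 [49.4 51.  52.4]
135 [49.4 51.1 61.2]
145 [59.7 68.5 70.2]
-45 66.08411462702543
-25 66.03407574907277
25 65.89001056652648
45 65.91704170228519
```

View pics/top2.png

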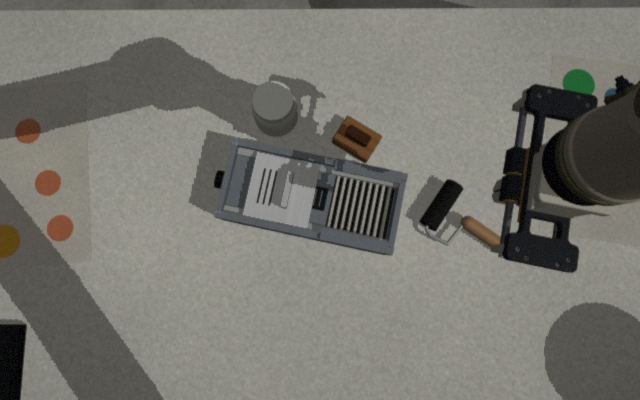

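The top view shows the filter fully bare at (362,207). The cover lies flat at (280,190), centred near box x = +52, and the tab, tub, brayer and stamp are where they should be.

```bash
python3 -c "
from cell import *
print(hand_in())"
```

```text
the job is handed in; nothing more can be done
None
```

The tab is fully pressed in, the cover lies flat on the runners at about box x = +52 mm with the filter completely uncovered, the bystanders are where they were, and the job is handed in.

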